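# Reset the tripped bench power unit

### The arm

A 7-joint arm with a two-finger parallel gripper is mounted at the origin on a cart in front of the work surface, level with it; the furniture and walls round the work are solid. World frame = base frame: x ahead of the robot, y to its left, z up, the work surface at z = 0. Lengths are in mm, angles in rad, forces in N, time in s.
With the tool pointing down it reaches from about 425 to 875 mm from the base axis. Payload 8.4 kg.
Tool frame: the origin (TCP) lies on the centre line of the jaws, within the pads' length; the fingertips stand 14 mm ahead of it and the grasp point (between the pads) lies 5 mm behind it (ctrl.tip_reach is the distance from the TCP to the fingertips, in mm); y points along the fingers, x is the direction in which the jaws open and shut, and the axes are right-handed (so a half turn about y gives the same grasp; the last joint's range is limited). The gripper opens to 87 mm and grips with 3 to 60 N. Pads are 19 mm wide; open, the fingers measure 117 mm over their backs; the gripper's body (75 mm by 190 mm) begins 51 mm behind the grasp point.
Start: joints at [1.2, 0.333, 0.04, 1.465, -0.013, 1.343, -0.059], TCP at [174.481, -626.115, 236.546] pointing down, gripper open.
Joint ranges: [-2.58, 2.58], [-0.38, 2.09], [-1.3, 1.39], [0.25, 2.4], [-1.5, 4.64], [0.08, 2.09], [-2.65, 2.65]. Speed limits (rad/s): [2.22, 2.22, 2.79, 2.79, 3.14, 3.14, 3.14].

### API

Orientations are given as a unit quaternion [w, x, y, z].
In Python, from rig import ctrl gives the robot as it stands.
- The arm moves only by the shell command python3 -m jog 'ROWS'. ROWS is JSON, a list of rows, each a list of 3 entries, a list of its own where there are three numbers: the shift along the tool's x, y, z in cm, then the turn about the tool's y in rad, then the opening in per cent of the stroke, from 0 (shut) to 100 (fully open). In form: [[[x, y, z], roll, fingers], ...]. A call has 1 to 8 rows; each row shifts and turns the commanded pose from where the row before left it, along the tool's axes as they then stand; what a row does not reach is not made up. A row lasts 1/8 s, in which the tool goes at most 62.5 mm and 10.7 degrees, less where a joint would pass 70% of its speed; a pose out of reach is approached as far as the arm can. A call with a gripper value outside its range is refused whole. The fingers move at their own pace and stop on an object; the grip force is fixed at half the most. Time passes only in rows, so rows that do not move let the fingers close. It gives the time, the measured TCP pose, the force and the opening at its end, in the units of the state.
- ctrl.observe(): the state, without advancing time (a new reading comes with each control period).
- ctrl.capture(name): name is "scene" or "top" or "wrist"; returns the picture (400x640x3 uint8, blue, green, red); there is no depth.
- ctrl.calibration(name): a dict with "fx", "fy", "cx", "cy" (pixels), "T" (4x4, takes a point from camera to world coordinates); the wrist camera has in their place "hand_eye" (4x4, takes a point from camera to tool coordinates, whose origin is the TCP and whose axes are the tool frame's). Camera axes: x right, y down, z forward; pixel columns grow to the right and rows downward; lengths in mm; the calibration is good to about 2 mm. A picture is of the moment at which its call begins: read the wrist's pose just before it. calibration takes no time and is no camera call.
- ctrl.hand_in(): hands the job in, once; it reports no verdict.
Trained networks look in the newest picture that a camera, given by its name, has taken for a name from the list of things; names that differ only in an ending like _2 or _b are one class to them, and where a whole thing is asked for, a point or a joint stands for the part that bears it (a point fixed in the world has none). Each returns a list of dicts, best first, with "score" (0 to 1); they miss things now and then, are a little off and sometimes report something else, mostly with a low value. They report only what shows in the picture. A call takes as long as a camera call.
- ctrl.masks_of(query, camera): "region" (400x640 bool, what is visible of it) and "centre" ([row, column] in pixels, amid what is visible of it).
The state is a dict: "t": time; "q": joint angles; "qd": joint speeds; "joint_efforts": joint torques, N m; "tcp_pos": TCP position; "tool_rot": TCP orientation; "contact_force": force on the tool from outside, world axes, zero at the start; "moment": the same for the moment, N m; "finger_gap": finger opening in mm.
Only numpy, scipy, OpenCV 4.12 (cv2) and the standard library are available. Lean on these libraries where they do the work, as an engineer would, in place of code of your own. Each camera call takes 0.05 s, during which the arm holds its last target.

### The job

The bench power unit has tripped: push the metal dust shutter on its top fully open by its yellow tab, reach a fingertip down into the well beneath and press the sunken red reset key fully home for about half a second, then let it spring up and push the shutter fully shut again. Only push and press: do not lift or shove the unit about, do not press the sunken blue test key, and leave the loupe, the pliers and the door knob where they are.

Things in the scene. Friction and masses are not known exactly. Their poses are not given: they have to be found in the camera images.
- power_unit: grey box-shaped power unit with black end cheeks, standing loose on rubber feet on the bench, about 1.6 kg, 104 (x) x 196 (y) x 70 mm high. Origin: centre of its underside; z up, x across it toward the back, y along it; its front, with two round outlets, faces its own -x. 5 mm high guide rails for the shutter run along its top at x = +-33.5 mm.
- reset_well (a point): centre of the mouth of the reset well, level with the unit's top (unit frame: x 0, y -45, z 70 mm). The well is 48 mm along the unit's x, 36 mm along its y, with vertical walls and its floor 26 mm below the top. In its middle stands the round red reset key, 22 mm across; the shutter hides it when shut.
- reset_key (a joint): how far the red reset key is pressed, m: 0 = up (its top 18 mm below the unit's top), 0.006 = fully home (24 mm below). It moves straight down against a spring, 1.5 N at first and 4.5 N when home, and springs back up.
- shutter (a joint): how far the shutter is open, m: 0 = fully shut, over the reset well; 0.050 = fully open, slid along the unit's +y toward the test well. It starts shut or up to 12 mm ajar. About 1.2 N of friction; it stays where it is left. Aluminium plate 58 (x) x 46 (y) x 3 mm, upper face 74 mm above the bench; open, its edge is 9 mm clear of the well.
- shutter_tab (a point): centre of the top of the yellow tab on the middle of the shutter, 86 mm above the bench; it moves with the shutter. The tab is an upright bar 36 mm along the unit's x, 8 mm thick along its y (the direction of sliding) and 12 mm high above the shutter plate.
- test_well (a point): centre of the mouth of the other well, the same size, always uncovered (unit frame: x 0, y +62, z 70 mm); it holds the blue test key, which must not be pressed.
- test_key (a joint): how far the blue test key is pressed, m: 0 = up, 0.006 = home; same size and spring as the red one. Leave it at 0.
- loupe: black eye loupe standing on its rim near the front edge of the bench, 36 mm across, 34 mm high; origin at the centre of its underside. Leave it alone.
- pliers: pliers with red handles lying to the right of the unit, 59 x 145 x 14 mm, long along their y; origin at the centre of the underside. Leave them alone. (Between them and the back of the bench stands the fixed bench vice, about 180 mm high, from world x = 0.50 on and y = -0.13 to 0.05; tools and papers hang over the back half of the bench: pass in front of the vice.)
- door_knob: nickel door knob standing on its rose behind the unit, 54 mm across, 58 mm high; origin at the centre of its underside. Leave it alone.

How it is judged:
By the outcome, as a careful person would: the job done as asked, in the order asked, and still so for the second after the job is handed in, with the robot touching nothing.
It also fails if it takes over 53 s, if anything falls off the work surface, if the arm or the gripper's body presses on something with over 40 N, if the wrist force passes 120 N, or if a joint passes its speed limit or range.

## Working session

There is one attempt and no reset: what is moved stays moved. The work goes in short steps, Python scripts to look and compute and a shell command to move; the robot and the scene stay as the last step left them, time stands still between calls to the robot, and variables do not carry over. Pictures are saved under pics/ and viewed, and the job is handed in when it is done.

```bash
ls; mkdir -p pics; python3 - <<'E'
from rig import ctrl
import cv2
s=ctrl.observe();print({k:s[k] for k in s})
for n in("scene","top","wrist"):
    im=ctrl.capture(n);cv2.imwrite(f"pics/{n}0.png",im)
    c=ctrl.calibration(n);print(n,c)
print(ctrl.tip_reach)
E
```

```text
pics
{'t': 0.0, 'q': array([ 1.19980717,  0.33392356,  0.0398907 ,  1.46628526, -0.01339444,
        1.34331032, -0.05851131]), 'qd': array([-0.00207978,  0.00148739, -0.00076539,  0.00151679,  0.00025952,
        0.00168713, -0.00173681]), 'joint_efforts': array([-1.03640465e-03, -6.56372809e+01,  1.33436065e+00, -4.03811252e+01,
       -5.99302165e-02,  4.47848020e-02,  1.65375441e-04]), 'tcp_pos': array([ 174.33328569, -625.70981452,  235.64447666]), 'tool_rot': array([ 0.5634383 , -0.56279996,  0.4281567 , -0.4271713 ]), 'contact_force': array([-0.04138413,  0.16917049,  0.2579323 ]), 'moment': array([ 0.0208586 , -0.02494962, -0.02911298]), 'finger_gap': 86.65426268202863}
scene {'fx': 374.7532162206873, 'fy': 374.7532162206873, 'cx': 317.08602666200454, 'cy': 198.91053955662503, 'T': array([[-8.88640944e-01, -2.93119489e-01,  3.52701343e-01,
         2.19127454e+02],
       [-4.58598537e-01,  5.71592334e-01, -6.80418684e-01,
         6.78264690e+02],
       [-2.15740656e-03, -7.66396222e-01, -6.42364520e-01,
         6.50533788e+02],
       [ 0.00000000e+00,  0.00000000e+00,  0
[... 261 characters left out ...]
-01, -2.31122709e-02, -2.35511373e-02,
         1.00447277e+02],
       [ 2.65240216e-02, -1.38133379e-01, -9.90058405e-01,
         1.02548760e+03],
       [ 0.00000000e+00,  0.00000000e+00,  0.00000000e+00,
         1.00000000e+00]])}
wrist {'fx': 330.676325761885, 'fy': 330.676325761885, 'cx': 318.6323198386575, 'cy': 205.5047268595741, 'hand_eye': array([[ 9.99999912e-01,  4.17479159e-04, -3.79027732e-05,
        -1.52035967e-01],
       [ 1.59274447e-04, -2.94758702e-01,  9.55571705e-01,
        -1.47738586e+02],
       [ 3.87759100e-04, -9.55571627e-01, -2.94758742e-01,
         8.30583026e+01],
       [ 0.00000000e+00,  0.00000000e+00,  0.00000000e+00,
         1.00000000e+00]])}
14.0
```

View pics/scene0.png

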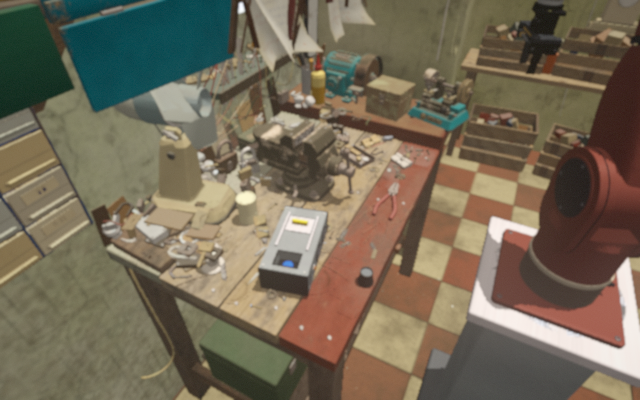

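View pics/top0.png

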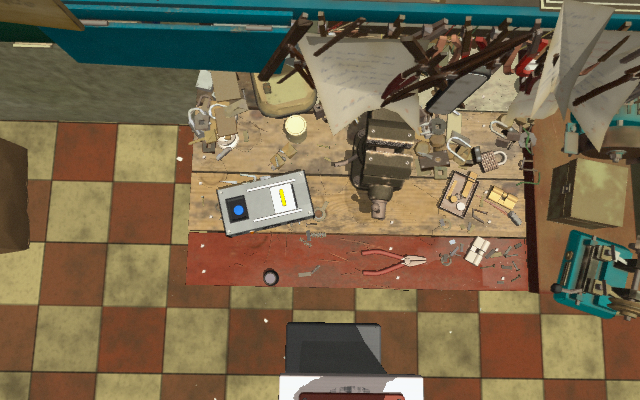

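```bash
cat > h.py <<'E'
import numpy as np
from rig import ctrl
from scipy.spatial.transform import Rotation as R
def Rt(s=None):
    s=s or ctrl.observe();w,x,y,z=s['tool_rot'];return R.from_quat([x,y,z,w]).as_matrix()
def ray(cam,rc,z,s=None):
    c=ctrl.calibration(cam);d=np.array([(rc[1]-c['cx'])/c['fx'],(rc[0]-c['cy'])/c['fy'],1])
    if cam=='wrist':
        T=np.eye(4);T[:3,:3]=Rt(s);T[:3,3]=s['tcp_pos'];T=T@c['hand_eye']
    else:T=c['T']
    d=T[:3,:3]@d;o=T[:3,3];return o+d*(z-o[2])/d[2]
E
python3 - <<'E'
from h import *
print(Rt())
for cam in('top','scene'):
  for q,z in(('power_unit',70),('shutter_tab',86),('shutter',74),('test_well',70),('test_key',52),('reset_well',70),('door_knob',30),('loupe',30),('pliers',14)):
    for m in ctrl.masks_of(q,cam)[:2]:
        print(cam,q,round(m['score'],2),np.round(m['centre'],1),m['region'].sum(),ray(cam,m['centre'],z).round(1))
E
```

```text
[[ 2.68425143e-01 -3.91434340e-04  9.63300467e-01]
 [-9.63299744e-01  1.18129417e-03  2.68425422e-01]
 [-1.24301215e-03 -9.99999226e-01 -5.99795439e-05]]
top power_unit 0.92 [202.5 264.1] 4562 [519.7 197.3  70. ]
top shutter_tab 0.66 [198.  279.7] 549 [528. 163.  86.]
top shutter 0.7 [196.  283.4] 551 [534.3 156.   74. ]
top test_well 0.59 [203.4 262.6] 4564 [517.7 200.4  70. ]
top test_key 0.57 [209.3 237.3] 73 [505.7 257.   52. ]
top test_key 0.43 [204.1 265.9] 4328 [518.6 195.   52. ]
top reset_well 0.61 [202.4 266. ] 4447 [520.  193.2  70. ]
top door_knob 0.79 [141.5 229.8] 213 [663.7 284.6  30. ]
top loupe 0.58 [276.8 272.7] 199 [360.9 176.5  30. ]
top loupe 0.34 [142.2 229.6] 192 [662.1 285.   30. ]
top pliers 0.67 [257.5 395.6] 476 [408.6 -98.   14. ]
scene power_unit 0.93 [250.1 293. ] 4444 [506.5 233.   70. ]
scene shutter_tab 0.61 [226.4 299.2] 366 [521.1 179.9  86. ]
scene shutter 0.6 [221.8 299. ] 413 [535.1 156.7  74. ]
scene test_well 0.65 [252.3 295.9] 4504 [498.2 235.5  70. ]
scene test_key 0.41 [261.2 287.2] 28 [510.7 251.4  52. ]
scene reset_well 0.75 [249.8 294.8] 4430 [503.6 230.6  70. ]
scene door_knob 0.76 [267.2 213.4] 295 [652.  321.4  30. ]
scene loupe 0.64 [277.1 365.3] 298 [356.2 198.8  30. ]
scene pliers 0.6 [198.7 392. ] 381 [392.8 -87.1  14. ]
```

Scene and top views: the unit is around (264,202) in top. Its shutter and yellow tab are at about (284,196), the blue key at (237,209), the loupe at (271,277) and the pliers at (395,260). Next I'll zoom in to measure them.

```bash
python3 - <<'E'
import cv2
im=cv2.imread('pics/top0.png')[155:250,205:325]
cv2.imwrite('pics/topz.png',cv2.resize(im,None,fx=6.5,fy=6.2,interpolation=cv2.INTER_CUBIC))
from h import *
m=ctrl.masks_of('power_unit','top')[0]['region'].astype(np.uint8)
c=max(cv2.findContours(m,0,2)[0],key=cv2.contourArea)
print(cv2.minAreaRect(c)); print(cv2.boxPoints(cv2.minAreaRect(c)))
full=cv2.imread('pics/top0.png').astype(int);b,g,r=full[...,0],full[...,1],full[...,2]
def cen(M,z):
    M=M.copy();K=np.zeros_like(M);K[165:240,215:316]=1;M&=K
    ys,xs=np.nonzero(M);print(len(ys),ys.mean(),xs.mean(),ray('top',(ys.mean(),xs.mean()),z).round(1))
    rr=cv2.minAreaRect(np.stack([xs,ys],1).astype(np.int32));print(rr)
cen((r>150)&(g>140)&(b<90),86)
cen((b>100)&(r<60),52)
E
```

```text
((264.07989501953125, 203.77674865722656), (50.858062744140625, 93.63124084472656), 77.07400512695312)
[[212.76231 189.46439]
 [304.0209  168.5198 ]
 [315.39746 218.08911]
 [224.13889 239.03369]]
57 198.24561403508773 280.50877192982455 [527.5 161.2  86. ]
((257.6308288574219, 191.98883056640625), (67.19629669189453, 41.840049743652344), 54.1623420715332)
79 209.50632911392404 238.2405063291139 [505.3 254.9  52. ]
((238.5, 209.5), (9.0, 9.0), 90.0)
```

View pics/topz.png

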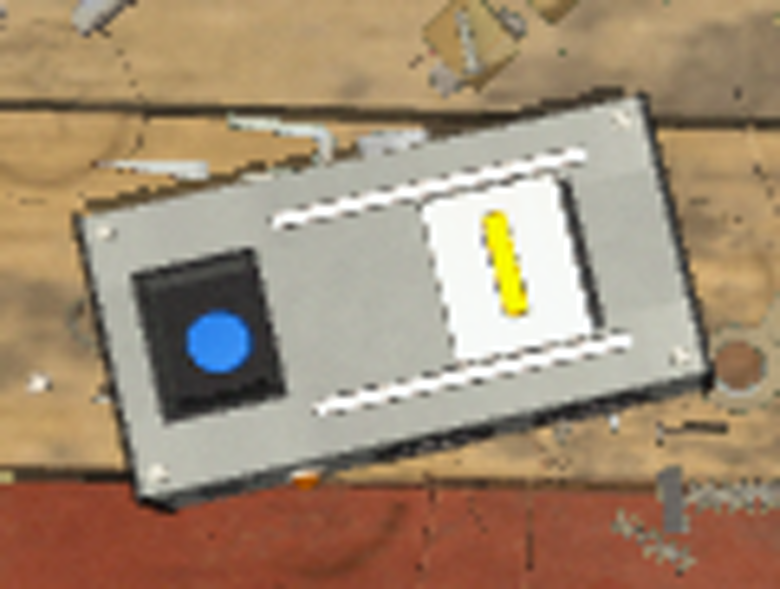

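```bash
python3 - <<'E'
from h import *
z=lambda u,v,h:ray('top',(155+v/6.2-.4,205+u/6.5-.4),h)
P=np.array([z(80,215,70),z(640,95,70),z(710,375,70),z(142,498,70)]);print(P.round(1))
for a in range(4):print(np.linalg.norm(P[a]-P[(a+1)%4]).round(1))
M=np.array([[52,98],[52,-98],[-52,-98],[-52,98]])
Q=P[:,:2];c=Q.mean(0);H=M.T@(Q-c);U,S,V=np.linalg.svd(H);Rm=(U@V).T
yaw=np.arctan2(Rm[1,0],Rm[0,0]);print('yaw',yaw,np.degrees(yaw),c,(Q-c-M@Rm.T).round(1))
f=lambda p:(Rm.T@(p[:2]-c)).round(1)
print('tab',z(505,262,86),f(z(505,262,86)),'tk',z(218,342,52),f(z(218,342,52)),'well',f(z(210,335,70)))
print('shutter',[f(z(*p,74)) for p in((423,205),(560,180),(595,335),(460,360))])
E
```

```text
[[546.1 299.9  70. ]
 [593.4 115.1  70. ]
 [494.9  89.5  70. ]
 [448.2 274.6  70. ]]
190.7
101.8
190.9
101.1
yaw 0.2496441944339275 14.303558721007363 [520.65807148 194.79437761] [[-0.7 -2.7]
 [-1.9  2.5]
 [ 0.4  2.5]
 [ 2.2 -2.3]]
tab [530.58245183 157.56159389  86.        ] [  0.4 -38.5] tk [504.76301018 255.13102549  52.        ] [-0.5 62.4] well [-0.2 62.2]
shutter [array([ 28. , -16.1]), array([ 26.4, -62.3]), array([-29.3, -61.6]), array([-27.8, -16.4])]
```

Unit centre is about (520.7, 194.8) with yaw 14.3°. The blue key and the plate size agree with that, and the shutter is about 6 mm ajar. I'll retract first, then sweep round in front of the vice.

```bash
python3 -m jog '[[[-5,0,0],0,0],[[-5,0,0],0,0],[[-5,0,0],0,0],[[-5.2,0,2],-0.04,0],[[-0.4,0,5.7],-0.129,0],[[-0.4,0,5.7],-0.129,0],[[-0.4,0,5.7],-0.129,0],[[-0.4,0,5.7],-0.129,0]]'; python3 -c "
from h import *
s=ctrl.observe();p=s['tcp_pos'];print(np.hypot(*p[:2]),np.degrees(np.arctan2(p[1],p[0])),Rt(s).round(3))"
```

```text
t: 2.1
tcp_pos: [330.8, -301.9, 236.8]
tool_rot: [-0.659, 0.66, -0.255, 0.256]
contact_force: [1.2, -1.2, -0.2]
finger_gap: 15.1
447.84542513731344 -42.38908590502839 [[ 0.739  0.001  0.673]
 [-0.673 -0.001  0.739]
 [ 0.001 -1.     0.   ]]
```

```bash
python3 -m jog '[[[-0.4,0,5.7],-0.125,0],[[-0.4,0,5.7],-0.125,0],[[-0.4,0,5.7],-0.125,0],[[-0.4,0,5.7],-0.125,0],[[-0.3,0,5.6],-0.125,0],[[-0.3,0,5.6],-0.125,0],[[-0.3,0,5.6],-0.125,0],[[0,0,5],-0.115,0]]'; cat > w.py <<'E'
from h import *
import sys,cv2
s=ctrl.observe();p=s['tcp_pos'];M=Rt(s);c=np.array([520.7,194.8]);yw=0.2496
U=np.array([[np.cos(yw),-np.sin(yw)],[np.sin(yw),np.cos(yw)]])
print('t',s['t'],'tcp',p.round(1),'unit xy',(U.T@(p[:2]-c)).round(1),'tip z',(p[2]-14).round(1),'tool x yaw',np.arctan2(M[1,0],M[0,0]).round(4),'ytilt',M[:,1].round(3),'F unit',(U.T@s['contact_force'][:2]).round(2),s['contact_force'][2].round(2),'gap',round(s['finger_gap'],1))
for n in sys.argv[1:]:
    cam,f=n.split(':');cv2.imwrite(f'pics/{f}.png',ctrl.capture(cam))
E
python3 w.py wrist:w1
```

```text
t: 3.1
tcp_pos: [438.8, 115.9, 236.9]
tool_rot: [-0.701, 0.702, 0.089, -0.088]
contact_force: [0.5, 0.1, -0.0]
finger_gap: 0.7
t 3.1 tcp [438.8 115.9 236.9] unit xy [-98.8 -56.3] tip z 222.9 tool x yaw 0.2517 ytilt [ 0.001  0.    -1.   ] F unit [ 0.48 -0.06] -0.04 gap 0.7
```

View pics/w1.png

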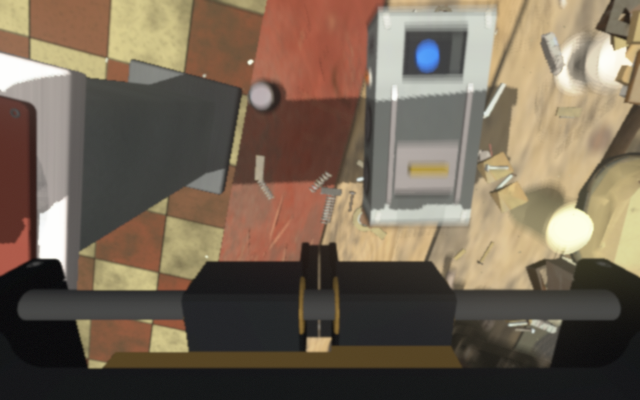

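The wrist view shows the unit square to the tool, with the tab at about (429,169), the blue key at (428,56) and the loupe at (263,95). I'll check those positions against the top view.

```bash
python3 - <<'E'
from h import *
s=ctrl.observe();c=np.array([520.7,194.8]);yw=0.2496
U=np.array([[np.cos(yw),-np.sin(yw)],[np.sin(yw),np.cos(yw)]])
for n,rc,z in(('tab',(169,428.5),86),('key',(56.5,427.5),52),('c1',(8,381),70),('c2',(10,494),70),('c3',(222,470),70),('c4',(220,372),70)):
    p=ray('wrist',rc,z,s);print(n,p.round(1),(U.T@(p[:2]-c)).round(1))
E
```

```text
tab [530.2 172.9  86. ] [  3.8 -23.5]
key [504.6 268.6  52. ] [ 2.6 75.5]
c1 [448.7 290.   70. ] [-46.2 110. ]
c2 [541.4 313.6  70. ] [ 49.4 110. ]
c3 [596.2 131.3  70. ] [ 57.5 -80.2]
c4 [499.6 107.5  70. ] [-42.1 -79.4]
```

```bash
python3 w.py wrist:w2; python3 - <<'E'
from h import *
import cv2
s=ctrl.observe();print(s['tcp_pos']);c=np.array([520.7,194.8]);yw=0.2496
U=np.array([[np.cos(yw),-np.sin(yw)],[np.sin(yw),np.cos(yw)]])
f=cv2.imread('pics/w2.png').astype(int)[:240];b,g,r=f[...,0],f[...,1],f[...,2]
for n,m,z in(('tab',(r-b>80)&(g-b>50)&(r>150),86),('key',(b-r>70),52)):
    m[:,:370]=0;m[:,500:]=0
    ys,xs=np.nonzero(m);print(n,len(ys),np.median(ys),np.median(xs));p=ray('wrist',(np.median(ys),np.median(xs)),z,s);print(p.round(1),(U.T@(p[:2]-c)).round(1))
E
```

```text
t 3.15 tcp [437.4 122.5 237.2] unit xy [-98.6 -49.5] tip z 223.2 tool x yaw 0.2639 ytilt [ 0.001  0.002 -1.   ] F unit [-0.34  6.16] 0.4 gap 0.7
[438.01868857 119.37710549 237.17522242]
tab 888 19.0 481.0
[529.2 295.3  86. ] [33.  95.3]
key 495 70.0 427.0
[509.7 253.7  52. ] [ 3.9 59.8]
```

View pics/w2.png

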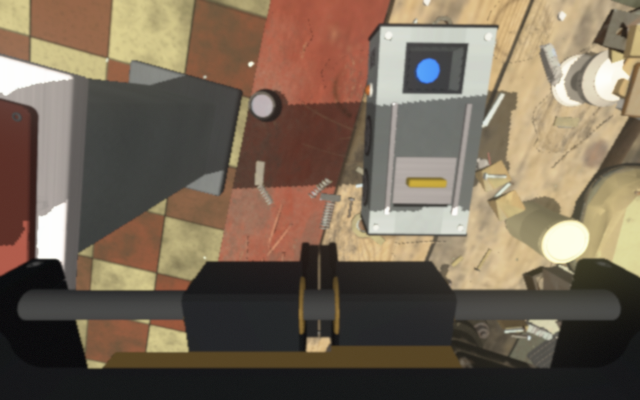

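Still settling when that was taken. The tab is now at (427,183). I'll move to a hover, let it settle, and measure again.

```bash
python3 -m jog '[[[4,0,-1],0,0],[[4,3,-0.8],0,0],[[1.9,3,0],0,0],[[0,2,0],0,0],[[0,0,0],0,0],[[0,0,0],0,0],[[0,0,0],0,0]]'; python3 w.py wrist:w3 top:t3;python3 w.py
```

```text
t: 4.08
tcp_pos: [539.9, 120.4, 158.0]
tool_rot: [-0.701, 0.702, 0.088, -0.086]
contact_force: [-0.9, 0.8, 0.2]
finger_gap: 0.6
t 4.075 tcp [539.9 120.4 158. ] unit xy [  0.2 -76.8] tip z 144.0 tool x yaw 0.2468 ytilt [ 0.002 -0.    -1.   ] F unit [-0.64  1.04] 0.22 gap 0.6
t 4.175 tcp [539.8 120.4 157.6] unit xy [  0.1 -76.9] tip z 143.6 tool x yaw 0.2468 ytilt [ 0.002 -0.    -1.   ] F unit [-0.05 -0.13] -0.52 gap 0.6
```

View pics/w3.png

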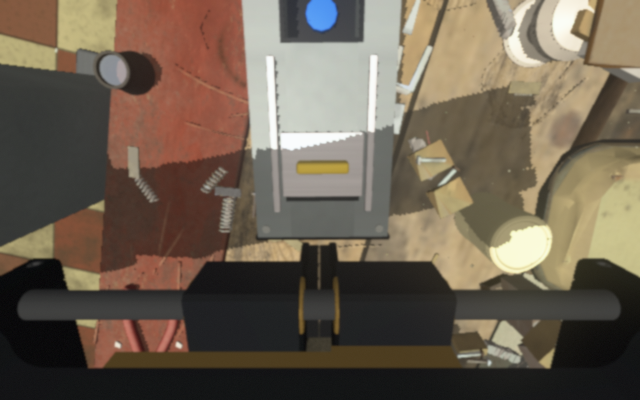

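```bash
python3 - <<'E'
from h import *
import cv2
s=ctrl.observe();c=np.array([520.7,194.8]);yw=0.2496
U=np.array([[np.cos(yw),-np.sin(yw)],[np.sin(yw),np.cos(yw)]])
for n,rc,z in(('tab up',(161,322.5),86),('tab low',(174,322.5),86),('tabL',(168,297),86),('tabR',(168,349),86),('key',(14,321.5),52),('plate low',(197,322),74),('unit low',(237,322),70),('wellL',(40,281),70),('wellR',(40,362),70)):
    p=ray('wrist',rc,z,s);print(n,p.round(1),(U.T@(p[:2]-c)).round(1))
im=cv2.imread('pics/w3.png')[0:260,230:410];cv2.imwrite('pics/w3z.png',cv2.resize(im,None,fx=2.3,fy=2.3,interpolation=2)*1)
E
```

```text
tab up [533.1 165.   86. ] [  4.7 -32. ]
tab low [535.3 156.4  86. ] [  4.7 -40.8]
tabL [517.7 156.2  86. ] [-12.4 -36.6]
tabR [551.5 164.7  86. ] [ 22.5 -36.7]
key [509.4 256.7  52. ] [ 4.4 62.7]
plate low [540.  137.5  74. ] [  4.5 -60.3]
unit low [548.2 105.5  70. ] [  4.6 -93.3]
wellL [488.6 231.8  70. ] [-21.9  43.8]
wellR [539.3 244.6  70. ] [30.3 43.7]
```

View pics/w3z.png

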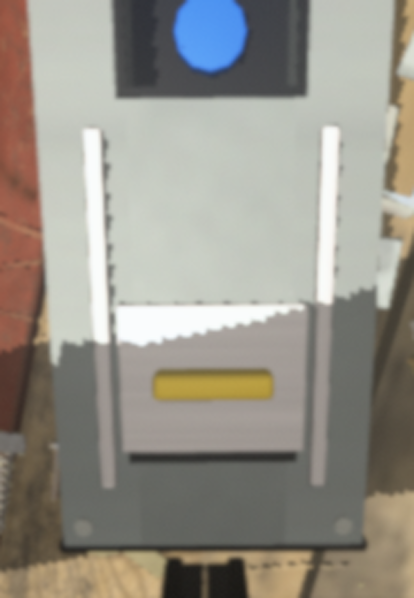

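The wrist view puts the tab near unit (2–4, −37), about 7 mm ajar, which agrees with the top view to within 3–4 mm. I'll descend on the −y side of the tab.

```bash
python3 -m jog '[[[0.25,3,0],0,0],[[0,2.5,0],0,0],[[0,1,0],0,0],[[0,0,0],0,0],[[0,0,1],0,0],[[0,0,0],0,0]]'; python3 w.py wrist:w4;python3 w.py
```

```text
t: 4.92
tcp_pos: [539.7, 132.3, 92.6]
tool_rot: [0.702, -0.701, -0.088, 0.087]
contact_force: [-0.5, -1.3, -0.3]
finger_gap: 0.4
t 4.925 tcp [539.7 132.3  92.6] unit xy [  2.9 -65.3] tip z 78.6 tool x yaw 0.2486 ytilt [ 0.001  0.001 -1.   ] F unit [-0.75 -1.1 ] -0.33 gap 0.4
t 4.975 tcp [539.7 131.6  92.4] unit xy [  2.8 -65.9] tip z 78.4 tool x yaw 0.2482 ytilt [ 0.001  0.    -1.   ] F unit [ 0.85 -0.91] 0.1 gap 0.1
```

View pics/w4.png

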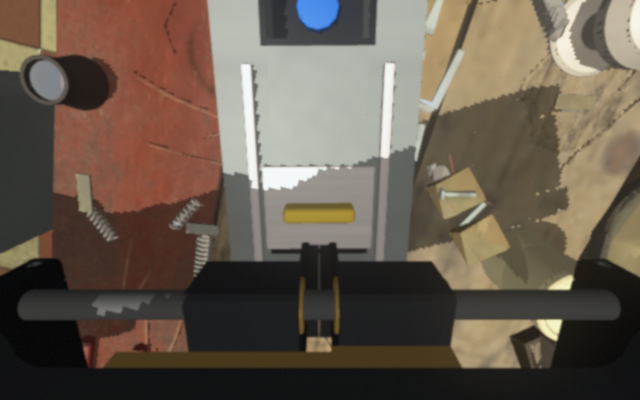

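The fingers are centred on the tab (tab at (319,213), fingers at (319,250)). Now I'll push it open.

```bash
python3 -m jog '[[[0,0,1],0,0],[[0,0,0.8],0,0],[[0,0,0.8],0,0],[[0,0,0.8],0,0],[[0,0,0.8],0,0],[[0,0,0.6],0,0],[[0,0,0.3],0,0],[[0,0,0],0,0]]'; python3 w.py wrist:w5;python3 w.py
```

```text
t: 5.98
tcp_pos: [526.9, 180.5, 91.5]
tool_rot: [0.702, -0.702, -0.087, 0.087]
contact_force: [-0.0, -1.0, 0.7]
finger_gap: 0.3
t 5.975 tcp [526.9 180.5  91.5] unit xy [  2.5 -15.3] tip z 77.5 tool x yaw 0.2474 ytilt [-0.  0. -1.] F unit [-0.26 -0.92] 0.67 gap 0.3
t 6.025 tcp [527.  180.3  91.5] unit xy [  2.5 -15.5] tip z 77.5 tool x yaw 0.2471 ytilt [-0.  0. -1.] F unit [-0.11  0.63] -0.53 gap 0.6
```

View pics/w5.png

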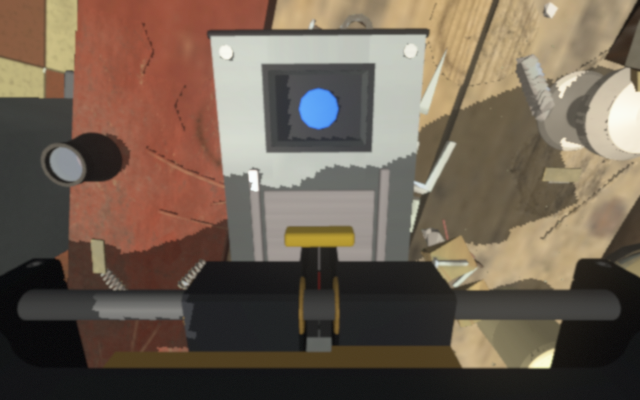

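The tab (319,237) is moving with the fingers. I'll measure how far it has left to go, relative to the test well.

```bash
cat > m.py <<'E'
from h import *
import sys,json
s=ctrl.observe();c=np.array([520.7,194.8]);yw=0.2496
U=np.array([[np.cos(yw),-np.sin(yw)],[np.sin(yw),np.cos(yw)]])
for a in sys.argv[1:]:
    r,cc,z=map(float,a.split(','));p=ray('wrist',(r,cc),z,s);print(a,(U.T@(p[:2]-c)).round(1))
E
python3 m.py 227,319,86 247,319,86 232,319,86 108,319,52 65,319,70 151,319,70 191,319,74 33,319,70
python3 - <<'E'
import cv2
im=cv2.imread('pics/w5.png')[20:275,200:440];cv2.imwrite('pics/w5z.png',cv2.resize(im,None,fx=2.3,fy=2.3,interpolation=2))
E
```

```text
227,319,86 [4.4 7.7]
247,319,86 [ 4.4 -3.1]
232,319,86 [4.4 5. ]
108,319,52 [ 4.6 63.7]
65,319,70 [ 4.6 83.5]
151,319,70 [ 4.5 42.9]
191,319,74 [ 4.4 22.9]
33,319,70 [ 4.6 97.2]
```

View pics/w5z.png

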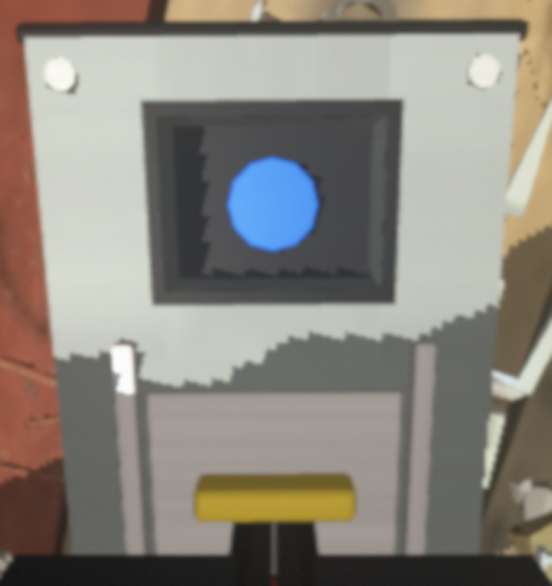

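```bash
python3 -m jog '[[[0,0,0.25],0,0],[[0,0,0.2],0,0],[[0,0,0],0,0]]'; python3 w.py; python3 -m jog '[[[0,0,0.1],0,0],[[0,0,0],0,0]]';python3 w.py
```

```text
t: 6.4
tcp_pos: [525.9, 184.7, 91.5]
tool_rot: [0.702, -0.702, -0.087, 0.087]
contact_force: [0.2, 0.1, -0.5]
finger_gap: 0.4
t 6.4 tcp [525.9 184.7  91.5] unit xy [  2.5 -11.1] tip z 77.5 tool x yaw 0.2471 ytilt [-0.  0. -1.] F unit [0.21 0.06] -0.48 gap 0.4
t: 6.65
tcp_pos: [525.6, 185.5, 91.5]
tool_rot: [0.702, -0.702, -0.087, 0.087]
contact_force: [-0.2, -0.7, -0.4]
finger_gap: 0.4
t 6.65 tcp [525.6 185.5  91.5] unit xy [  2.5 -10.2] tip z 77.5 tool x yaw 0.247 ytilt [-0.  0. -1.] F unit [-0.42 -0.64] -0.36 gap 0.4
```

```bash
python3 -m jog '[[[0,0,0.1],0,0],[[0,0,0],0,0]]';python3 w.py|cut -c1-400; python3 -m jog '[[[0,0,0.1],0,0],[[0,0,0],0,0]]' ;python3 w.py wrist:w6;python3 m.py
```

```text
t: 6.9
tcp_pos: [525.4, 186.5, 91.6]
tool_rot: [0.702, -0.702, -0.087, 0.087]
contact_force: [-0.0, -1.1, 0.1]
finger_gap: 0.4
t 6.9 tcp [525.4 186.5  91.6] unit xy [ 2.5 -9.2] tip z 77.6 tool x yaw 0.247 ytilt [-0.  0. -1.] F unit [-0.27 -1.03] 0.09 gap 0.4
t: 7.15
tcp_pos: [525.3, 187.1, 91.5]
tool_rot: [-0.702, 0.702, 0.087, -0.087]
contact_force: [0.6, -3.0, -1.1]
finger_gap: 0.7
t 7.15 tcp [525.3 187.1  91.5] unit xy [ 2.5 -8.6] tip z 77.5 tool x yaw 0.2467 ytilt [-0.    -0.001 -1.   ] F unit [-0.14 -3.04] -1.11 gap 0.7
```

View pics/w6.png

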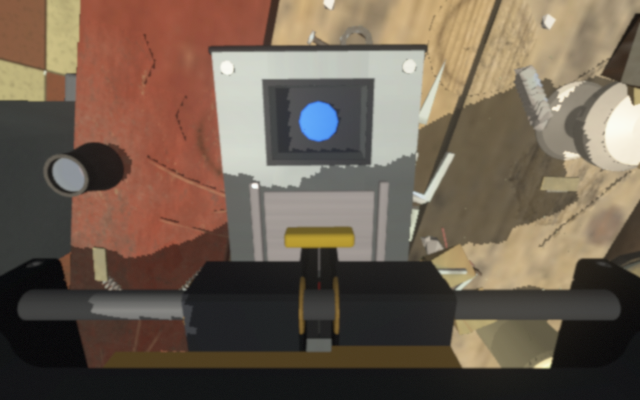

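```bash
python3 -m jog '[[[0,0,0.05],0,0],[[0,0,0],0,0]]';python3 w.py;python3 m.py 120,319,52 79,319,70 164,319,70 192,319,74
```

```text
t: 7.45
tcp_pos: [525.2, 187.2, 91.5]
tool_rot: [-0.701, 0.702, 0.087, -0.087]
contact_force: [0.7, -5.3, 0.7]
finger_gap: 0.6
t 7.45 tcp [525.2 187.2  91.5] unit xy [ 2.5 -8.5] tip z 77.5 tool x yaw 0.2464 ytilt [ 0.    -0.001 -1.   ] F unit [-0.63 -5.36] 0.7 gap 0.6
120,319,52 [ 4.6 64.4]
79,319,70 [ 4.6 84.3]
164,319,70 [ 4.5 43.3]
192,319,74 [ 4.5 29.4]
```

Force went 1 → 3 → 5.4 N with no further travel, so the shutter is at its stop. I'll back off over the reset well and look.

```bash
python3 -m jog '[[[0,0,-0.5],0,0],[[0,-2,-1.5],0,0],[[0,-2,-1.65],0,0],[[0,0,0],0,0],[[0,0,0],0,0],[[0,0,0],0,0]]';python3 w.py wrist:w7 top:t7 scene:s7;python3 w.py; python3 - <<'E'
import cv2
a=cv2.imread('pics/t7.png')[155:250,205:325]
cv2.imwrite('pics/t7z.png',cv2.resize(a,None,fx=6.5,fy=6.2,interpolation=2))
E
```

```text
t: 8.2
tcp_pos: [533.3, 153.3, 130.8]
tool_rot: [0.702, -0.701, -0.087, 0.088]
contact_force: [0.3, 0.5, 0.3]
finger_gap: 0.6
t 8.2 tcp [533.3 153.3 130.8] unit xy [  2.  -43.3] tip z 116.8 tool x yaw 0.2481 ytilt [-0.001  0.    -1.   ] F unit [0.38 0.38] 0.28 gap 0.6
t 8.35 tcp [533.6 153.  131.1] unit xy [  2.2 -43.7] tip z 117.1 tool x yaw 0.2477 ytilt [-0.001  0.    -1.   ] F unit [-0.34 -0.05] 0.68 gap 0.3
```

View pics/w7.png

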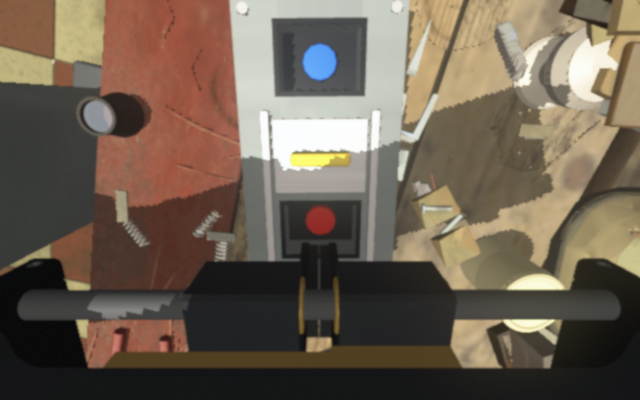

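View pics/t7z.png

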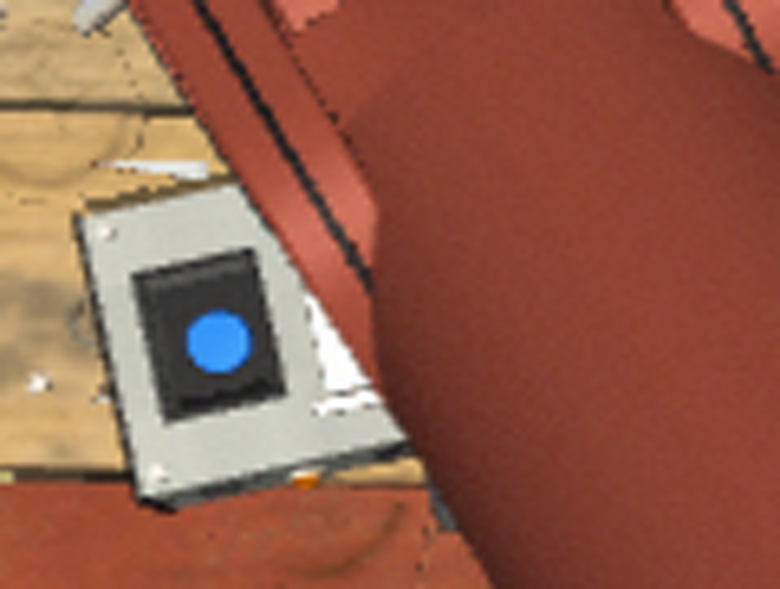

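The wrist view shows the red key at (320,220) in its open well, with the shutter fully clear. The top view shows the unit hasn't moved.

```bash
python3 m.py 220,320,52 199,320,70 258,320,70 230,281,70 230,361,70 62,319,52 192,320,74
```

```text
220,320,52 [  4.9 -43.1]
199,320,70 [  4.8 -22. ]
258,320,70 [  4.8 -64.7]
230,281,70 [-21.6 -43.8]
230,361,70 [ 32.5 -43.9]
62,319,52 [ 4.2 63. ]
192,320,74 [  4.8 -16.2]
```

```bash
python3 -m jog '[[[0.1,2,-0.13],0,0],[[0,2,0],0,0],[[0,1.2,0],0,0],[[0,0.6,0],0,0],[[0,0,0],0,0],[[0,0,0],0,0]]';python3 w.py wrist:w8;python3 w.py
```

```text
t: 9.1
tcp_pos: [535.6, 151.7, 74.1]
tool_rot: [0.702, -0.702, -0.087, 0.087]
contact_force: [-0.9, -0.7, 0.7]
finger_gap: 0.3
t 9.1 tcp [535.6 151.7  74.1] unit xy [  3.8 -45.4] tip z 60.1 tool x yaw 0.247 ytilt [ 0.001  0.    -1.   ] F unit [-1.01 -0.42] 0.68 gap 0.3
t 9.15 tcp [535.7 151.7  74.2] unit xy [  3.9 -45.4] tip z 60.2 tool x yaw 0.247 ytilt [ 0.001  0.    -1.   ] F unit [-0.49  0.17] -0.51 gap 0.1
```

View pics/w8.png

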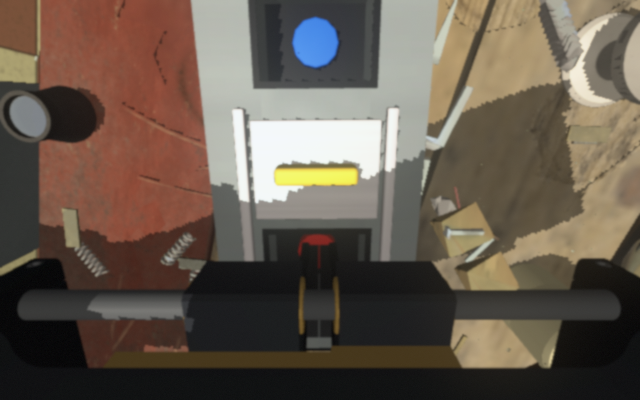

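The fingers are inside the well, above the red key (317,240). Now I'll press.

```bash
python3 -m jog '[[[-0.1,0.8,0],0,0],[[0,0.3,0],0,0],[[0,0,0],0,0]]';python3 w.py; python3 -m jog '[[[0,0.2,0],0,0],[[0,0,0],0,0]]';python3 w.py
```

```text
t: 9.52
tcp_pos: [534.5, 151.3, 62.6]
tool_rot: [-0.702, 0.702, 0.087, -0.087]
contact_force: [0.4, 0.1, 2.9]
finger_gap: 0.3
t 9.525 tcp [534.5 151.3  62.6] unit xy [  2.7 -45.6] tip z 48.6 tool x yaw 0.2469 ytilt [ 0.  0. -1.] F unit [ 0.42 -0.01] 2.92 gap 0.3
t: 9.78
tcp_pos: [534.5, 151.3, 60.7]
tool_rot: [-0.702, 0.702, 0.087, -0.087]
contact_force: [-0.2, -1.1, 4.5]
finger_gap: 0.6
t 9.775 tcp [534.5 151.3  60.7] unit xy [  2.7 -45.6] tip z 46.7 tool x yaw 0.2469 ytilt [ 0.  0. -1.] F unit [-0.45 -0.97] 4.5 gap 0.6
```

```bash
python3 -m jog '[[[0,0.1,0],0,0],[[0,0,0],0,0]]';python3 w.py;  python3 -m jog '[[[0,0.05,0],0,0],[[0,0,0],0,0]]';python3 w.py
```

```text
t: 10.02
tcp_pos: [534.6, 151.3, 60.3]
tool_rot: [-0.702, 0.702, 0.087, -0.087]
contact_force: [-1.9, -0.9, 10.7]
finger_gap: 0.1
t 10.025 tcp [534.6 151.3  60.3] unit xy [  2.7 -45.6] tip z 46.3 tool x yaw 0.2469 ytilt [ 0.001 -0.    -1.   ] F unit [-2.07 -0.41] 10.73 gap 0.1
t: 10.28
tcp_pos: [534.6, 151.3, 60.2]
tool_rot: [-0.702, 0.702, 0.087, -0.087]
contact_force: [-3.5, -2.9, 16.2]
finger_gap: 0.3
t 10.275 tcp [534.6 151.3  60.2] unit xy [  2.7 -45.6] tip z 46.2 tool x yaw 0.2469 ytilt [ 0.001 -0.001 -1.   ] F unit [-4.14 -1.91] 16.19 gap 0.3
```

The hard stop shows the key is home since about 9.95 s. I'll hold two more rows, then lift.

```bash
python3 -m jog '[[[0,0,0],0,0],[[0,0,0],0,0],[[0,-1,0],0,0],[[0,-2,0],0,0],[[0,-3,0],0,0],[[0,0,0],0,0],[[0,0,0],0,0]]';python3 w.py wrist:w9;python3 w.py
```

```text
t: 11.15
tcp_pos: [534.1, 151.1, 119.1]
tool_rot: [-0.702, 0.702, 0.087, -0.087]
contact_force: [0.2, -0.5, -1.5]
finger_gap: 0.7
t 11.15 tcp [534.1 151.1 119.1] unit xy [  2.2 -45.7] tip z 105.1 tool x yaw 0.2469 ytilt [-0. -0. -1.] F unit [ 0.08 -0.56] -1.47 gap 0.7
t 11.2 tcp [533.8 151.  118.7] unit xy [  1.9 -45.7] tip z 104.7 tool x yaw 0.2469 ytilt [-0.001 -0.    -1.   ] F unit [-0.76  0.82] 0.75 gap 0.3
```

View pics/w9.png

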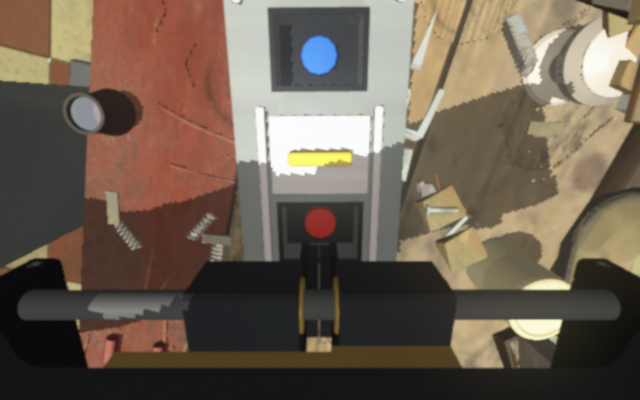

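The red key is up again (320,222). Now I'll cross above the tab to its +y side and descend.

```bash
python3 -m jog '[[[0,0,2.5],0,0],[[0,0,2.5],0,0],[[0.05,0,2.25],0,0],[[0,0,0],0,0],[[0,0,0],0,0],[[0,1.5,0],0,0],[[0,1.2,0],0,0],[[0,0,0],0,0]]';python3 w.py wrist:w10;python3 w.py
```

```text
t: 12.2
tcp_pos: [516.3, 220.8, 90.4]
tool_rot: [-0.702, 0.702, 0.086, -0.088]
contact_force: [-0.2, 0.5, -0.6]
finger_gap: 0.6
t 12.2 tcp [516.3 220.8  90.4] unit xy [ 2.1 26.3] tip z 76.4 tool x yaw 0.2465 ytilt [-0.003 -0.001 -1.   ] F unit [-0.12  0.51] -0.64 gap 0.6
t 12.25 tcp [516.7 221.3  91.2] unit xy [ 2.6 26.7] tip z 77.2 tool x yaw 0.2467 ytilt [-0.002 -0.    -1.   ] F unit [0.71 0.09] 0.24 gap 0.5
```

View pics/w10.png

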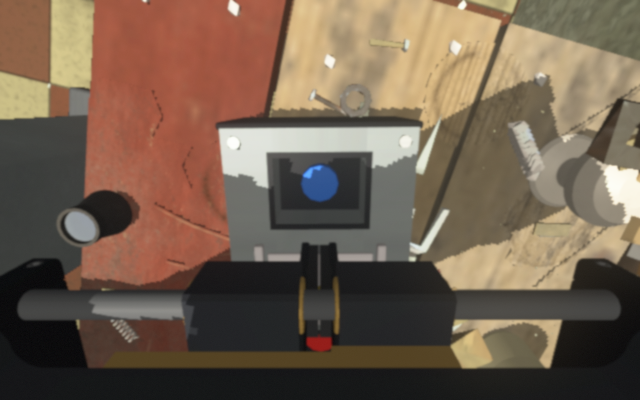

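```bash
python3 -m jog '[[[0,0,-0.8],0,0],[[0,0,-0.8],0,0],[[0,0,-0.8],0,0],[[0,0,-0.8],0,0],[[0,0,-0.8],0,0],[[0,0,-0.8],0,0],[[0,0,-0.5],0,0],[[0,0,-0.2],0,0]]'; python3 -m jog '[[[0,0,0],0,0],[[0,0,0],0,0]]';python3 w.py; python3 -m jog '[[[0,0,-0.1],0,0],[[0,0,0],0,0]]';python3 w.py
```

```text
t: 13.25
tcp_pos: [530.7, 168.0, 92.1]
tool_rot: [0.702, -0.702, -0.087, 0.087]
contact_force: [1.2, 0.7, -0.1]
finger_gap: 0.2
t: 13.5
tcp_pos: [530.2, 168.3, 91.9]
tool_rot: [-0.702, 0.702, 0.087, -0.087]
contact_force: [-0.8, 0.3, -0.9]
finger_gap: 0.5
t 13.5 tcp [530.2 168.3  91.9] unit xy [  2.7 -28. ] tip z 77.9 tool x yaw 0.2472 ytilt [-0.001 -0.    -1.   ] F unit [-0.71  0.49] -0.86 gap 0.5
t: 13.75
tcp_pos: [530.4, 167.8, 92.0]
tool_rot: [0.702, -0.702, -0.087, 0.087]
contact_force: [-0.9, 1.6, -1.2]
finger_gap: 0.6
t 13.75 tcp [530.4 167.8  92. ] unit xy [  2.8 -28.5] tip z 78.0 tool x yaw 0.2474 ytilt [-0.  0. -1.] F unit [-0.43  1.8 ] -1.19 gap 0.6
```

```bash
python3 -m jog '[[[0,0,-0.1],0,0],[[0,0,0],0,0]]';python3 w.py; python3 -m jog '[[[0,0,-0.1],0,0],[[0,0,0],0,0]]';python3 w.py
```

```text
t: 14.0
tcp_pos: [530.5, 167.7, 92.0]
tool_rot: [0.702, -0.701, -0.087, 0.088]
contact_force: [-1.2, 4.7, -0.1]
finger_gap: 0.4
t 14.0 tcp [530.5 167.7  92. ] unit xy [  2.8 -28.6] tip z 78.0 tool x yaw 0.2481 ytilt [-0.001  0.002 -1.   ] F unit [0.01 4.85] -0.05 gap 0.4
t: 14.25
tcp_pos: [530.5, 167.6, 92.1]
tool_rot: [0.703, -0.701, -0.088, 0.088]
contact_force: [-2.3, 7.4, -1.6]
finger_gap: 0.5
t 14.25 tcp [530.5 167.6  92.1] unit xy [  2.8 -28.7] tip z 78.1 tool x yaw 0.2487 ytilt [-0.001  0.003 -1.   ] F unit [-0.41  7.7 ] -1.59 gap 0.5
```

The stop came 3 mm earlier than predicted. I'll back off, lift and check that the shutter is fully shut.

```bash
python3 -m jog '[[[0,0,0.5],0,0],[[0,-2,0.5],0,0],[[0,-4.5,0],0,0],[[0,0,-4.5],0,0],[[0,0,0],0,0],[[0,0,0],0,0],[[0,0,0],0,0]]';python3 w.py wrist:w11;python3 w.py;python3 - <<'E'
import cv2
a=cv2.imread('pics/w11.png')[20:270,220:420]
cv2.imwrite('pics/w11z.png',cv2.resize(a,None,fx=2.4,fy=2.4,interpolation=2))
E
```

```text
t: 15.12
tcp_pos: [539.6, 132.5, 157.5]
tool_rot: [0.702, -0.702, -0.088, 0.087]
contact_force: [-0.0, -0.1, 0.5]
finger_gap: 0.3
t 15.125 tcp [539.6 132.5 157.5] unit xy [  2.9 -65. ] tip z 143.5 tool x yaw 0.2482 ytilt [ 0.  0. -1.] F unit [-0.06 -0.13] 0.54 gap 0.3
t 15.175 tcp [539.5 132.6 157.3] unit xy [  2.9 -65. ] tip z 143.3 tool x yaw 0.2485 ytilt [ 0.  0. -1.] F unit [-0.2  -0.21] -0.68 gap 0.4
```

View pics/w11z.png

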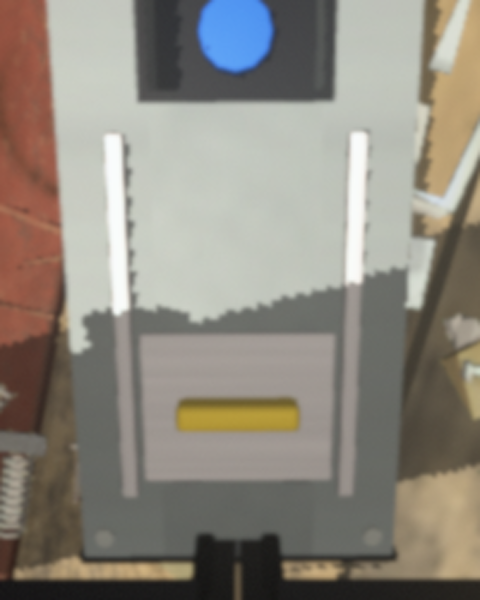

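```bash
python3 m.py 159.5,319,74 219.5,319,74 199.5,319,86 186,319,86 226.5,319,75 250.5,319,70 33.5,319,52 62,319,70 74.5,319,75
```

```text
159.5,319,74 [  4.9 -20.9]
219.5,319,74 [  4.9 -65.5]
199.5,319,86 [  4.9 -46.6]
186,319,86 [  4.9 -37.1]
226.5,319,75 [  4.9 -70.7]
250.5,319,70 [  4.9 -92.5]
33.5,319,52 [ 5.  62.8]
62,319,70 [ 4.9 42.6]
74.5,319,75 [ 4.9 34.6]
```

Plate travel between the two looks is about 50 mm and the push ended on a hard stop, so the shutter is shut. I'll withdraw so the top camera can confirm it.

```bash
python3 -m jog '[[[0,-4,0],0,0],[[-4,-4,0],0,0],[[-4,0,-3],0,0],[[-2,0,-5],0,0],[[0,0,-5],0.12,0],[[0,0,-5],0.12,0],[[0,0,0],0,0],[[0,0,0],0,0]]';python3 w.py top:t12 scene:s12;python3 - <<'E'
import cv2
a=cv2.imread('pics/t12.png')[155:250,205:325]
cv2.imwrite('pics/t12z.png',cv2.resize(a,None,fx=6.5,fy=6.2,interpolation=2))
E
```

```text
t: 16.18
tcp_pos: [480.9, -67.4, 237.0]
tool_rot: [0.707, -0.707, -0.003, 0.003]
contact_force: [-0.1, 0.3, -0.1]
finger_gap: 0.3
t 16.175 tcp [480.9 -67.4 237. ] unit xy [-103.3 -244.3] tip z 223.0 tool x yaw 0.0088 ytilt [-0.     0.001 -1.   ] F unit [0.01 0.26] -0.07 gap 0.3
```

View pics/t12z.png

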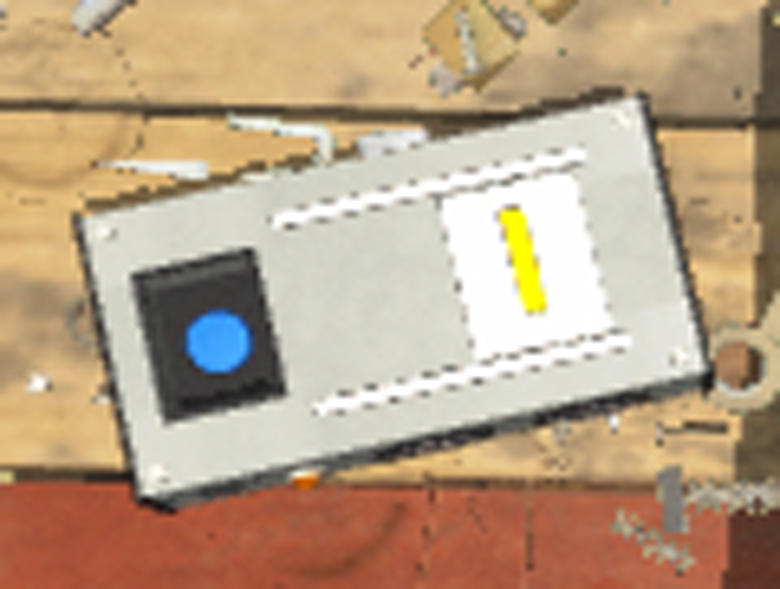

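View pics/s12.png

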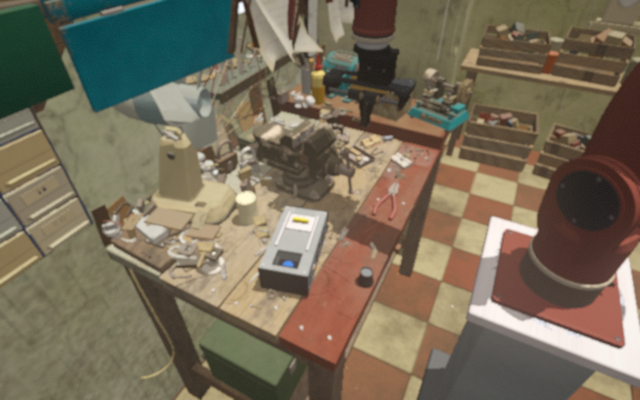

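The top view shows the unit's corners on the same pixels as before. The tab moved from u=505 to 524, so from about −38.5 to −45 mm, which means the shutter is shut. The blue key, loupe, pliers and knob look untouched, and the arm is clear.

```bash
python3 -m jog '[[[0,0,0],0,0],[[0,0,0],0,0]]'; python3 -c "
from rig import ctrl
print(ctrl.hand_in())"
```

```text
t: 16.52
tcp_pos: [481.0, -67.9, 237.1]
tool_rot: [-0.707, 0.707, 0.003, -0.003]
contact_force: [-0.2, -0.0, -0.7]
finger_gap: 1.0
the job is handed in; nothing more can be done
None
```

The job is done and handed in at about 16.5 s; no verdict was reported. I pushed the shutter open by its tab, pressed the red key home for a little over half a second, let it spring up, and pushed the shutter shut.

**Checks that agreed**
- **Shutter open:** it ran onto a hard stop (about 5 N), and the wrist camera showed the reset well fully clear.
- **Reset key:** the force stepped up sharply at the bottom (4.5 to 16 N) with the fingertip 24 mm below the unit's top. The key was seen up again afterwards.
- **Shutter shut:** it ran onto a hard stop (about 8 N). The last top view puts the tab at unit y of about −45 mm, which is fully shut.
- **Everything else:** the unit's corners were on the same pixels before and after. The blue key was up, the loupe, pliers and knob looked unmoved, and the arm was clear.

**Checks that disagreed**
- **Camera offset:** the wrist and top cameras differed by 1–4 mm on where the unit stood. All clearances allowed for that.
- **Closing stop:** the shutter stopped about 3 mm sooner than I predicted. I put that down to the same offset plus finger width, and the later views confirmed it was shut.

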